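# Weigh down the glued booklets

## Task

Press the four freshly glued booklets: set one round knobbed weight on the middle of each, matched by size, the largest round weight on the largest booklet and so on down to the smallest on the smallest. Work in order from the largest to the smallest, and set each weight down gently and upright, without dropping it. Leave the two square weights where they stand.

Things in the scene. Friction and masses are not known exactly. Their poses are not given: they have to be found in the camera images.
- round_xl: largest of the four round press weights: a steel disc 66 mm in diameter and 31 mm tall, with an upright wooden knob (cylinder 22 mm in diameter, 34 mm tall) on the middle of its top, 65 mm tall in all; stands loose and upright; lift it by the knob. Origin: centre of its underside, z up.
- round_l: second largest of the four round press weights: a steel disc 54 mm in diameter and 28 mm tall, with an upright wooden knob (cylinder 22 mm in diameter, 34 mm tall) on the middle of its top, 62 mm tall in all; stands loose and upright; lift it by the knob. Origin: centre of its underside, z up.
- round_m: third largest of the four round press weights: a steel disc 42 mm in diameter and 25 mm tall, with an upright wooden knob (cylinder 22 mm in diameter, 34 mm tall) on the middle of its top, 59 mm tall in all; stands loose and upright; lift it by the knob. Origin: centre of its underside, z up.
- round_s: smallest of the four round press weights: a steel disc 30 mm in diameter and 22 mm tall, with an upright wooden knob (cylinder 22 mm in diameter, 34 mm tall) on the middle of its top, 56 mm tall in all; stands loose and upright; lift it by the knob. Origin: centre of its underside, z up.
- booklet_xl: largest of the four glued booklets: a flat brown card slab 90 x 108 mm (its x by its y), 6 mm thick, with a white spine strip along one long edge; lies flat on the table and does not shift. Origin: centre of its underside; the top face is 6 mm above it.
- booklet_l: second largest of the four glued booklets: a flat brown card slab 75 x 90 mm (its x by its y), 6 mm thick, with a white spine strip along one long edge; lies flat on the table and does not shift. Origin: centre of its underside; the top face is 6 mm above it.
- booklet_m: third largest of the four glued booklets: a flat brown card slab 60 x 72 mm (its x by its y), 6 mm thick, with a white spine strip along one long edge; lies flat on the table and does not shift. Origin: centre of its underside; the top face is 6 mm above it.
- booklet_s: smallest of the four glued booklets: a flat brown card slab 46 x 54 mm (its x by its y), 6 mm thick, with a white spine strip along one long edge; lies flat on the table and does not shift. Origin: centre of its underside; the top face is 6 mm above it.
- square_l: larger of the two square press weights, to be left alone: a steel block 56 x 56 mm and 27 mm tall, with the same wooden knob on top (61 mm tall in all). Origin: centre of its underside, z up.
- square_s: smaller of the two square press weights, to be left alone: a steel block 40 x 40 mm and 24 mm tall, with the same wooden knob on top (58 mm tall in all). Origin: centre of its underside, z up.
Not all that is in view belongs to the job. Leave any yellow look-alike of the round_xl alone.

How it is judged (in metres and radians):
On the way, in this order (a step that is already met when the one before it is completed fails the run):
1. the largest round weight stands released on the middle of the largest booklet (horizontal distance between round_xl and booklet_xl below 0.012 m and z of round_xl in the frame of booklet_xl between 0.003 and 0.009 m and angle between round_xl's own z axis and vertical below 0.1 rad and linear speed of round_xl below 0.02 m/s and contact force between the fingers and round_xl below 0.3 N), for 0.2 s.
2. the second largest round weight stands released on the middle of the second largest booklet (horizontal distance between round_l and booklet_l below 0.012 m and z of round_l in the frame of booklet_l between 0.003 and 0.009 m and angle between round_l's own z axis and vertical below 0.1 rad and linear speed of round_l below 0.02 m/s and contact force between the fingers and round_l below 0.3 N), for 0.2 s.
3. the third largest round weight stands released on the middle of the third largest booklet (horizontal distance between round_m and booklet_m below 0.012 m and z of round_m in the frame of booklet_m between 0.003 and 0.009 m and angle between round_m's own z axis and vertical below 0.1 rad and linear speed of round_m below 0.02 m/s and contact force between the fingers and round_m below 0.3 N), for 0.2 s.
4. the smallest round weight stands released on the middle of the smallest booklet (horizontal distance between round_s and booklet_s below 0.012 m and z of round_s in the frame of booklet_s between 0.003 and 0.009 m and angle between round_s's own z axis and vertical below 0.1 rad and linear speed of round_s below 0.02 m/s and contact force between the fingers and round_s below 0.3 N), for 0.2 s.
At the end, for the whole second after the job is handed in: Each round weight stands upright (within 0.1 rad), released and at rest on the top of the booklet of its own size rank, its centre within 12 mm of the booklet's centre; both square weights are upright and within 15 mm of where they started (all of step 1 and all of step 2 and all of step 3 and all of step 4 and distance of each of square_l, square_s from where it was at the start of the episode below 0.015 m and angle between each of square_l, square_s's own z axis and vertical below 0.1 rad); the robot touches nothing.
It fails at once if a round weight is dropped or slammed onto its booklet (arrives faster than 0.5 m/s) ((horizontal distance between round_xl and booklet_xl below 0.05 m and z of round_xl in the frame of booklet_xl below 0.016 m and linear speed of round_xl above 0.5 m/s) or (horizontal distance between round_l and booklet_l below 0.05 m and z of round_l in the frame of booklet_l below 0.016 m and linear speed of round_l above 0.5 m/s) or (horizontal distance between round_m and booklet_m below 0.05 m and z of round_m in the frame of booklet_m below 0.016 m and linear speed of round_m above 0.5 m/s) or (horizontal distance between round_s and booklet_s below 0.05 m and z of round_s in the frame of booklet_s below 0.016 m and linear speed of round_s above 0.5 m/s)).
It fails at once if a square weight is shifted by more than 15 mm (distance of any of square_l, square_s from where it was at the start of the episode above 0.015 m).
It also fails if it takes over 104 s, if anything falls off the work surface, if the arm or the gripper's body presses on something with over 40 N, if the wrist force passes 120 N, or if a joint passes its speed limit or range.

## Robot

A 6-joint arm with a two-finger parallel gripper is mounted at the origin on the work surface. World frame = base frame: x ahead of the robot, y to its left, z up, the work surface at z = 0. Lengths are in mm, angles in rad, forces in N, time in s.
With the tool pointing down it reaches from about 350 to 975 mm from the base axis. Payload 7.1 kg.
Tool frame: the origin (TCP) lies midway between the tips of the shut fingers; the grasp point (between the pads) lies 19 mm behind it; z points along the fingers, y is the line along which they close (so a half turn about z gives the same grasp; the last joint's range is limited). The gripper opens to 88 mm and grips with 3 to 60 N. Pads are 20 mm wide; open, the fingers measure 115 mm over their backs; the gripper's body (75 mm by 178 mm) begins 61 mm behind the grasp point.
Start: joints at [-1.148, 0.423, 1.63, -0, 1.089, -0.019], TCP at [267.244, -564.965, 222.675] pointing down, gripper open.
Joint ranges: [-3, 3], [-0.9, 2.11], [0.09, 2.58], [-1.31, 4.45], [0.11, 2.69], [-2.54, 2.54]. Speed limits (rad/s): [2.39, 2.39, 3.01, 3.14, 3.14, 3.14].

## Interface

Orientations are given as a rotation vector (axis times angle).
In Python, from workcell import ctrl gives the robot as it stands.
- The arm moves only by the shell command python3 -m inch 'ROWS' [OPENING]. ROWS is JSON, a list of rows, each an object with "xyz": the shift along the tool's x, y, z in mm, a list of three; "rot": the turn, a rotation vector about the tool's x, y, z in rad, a list of three. In form: [{"xyz": [dx, dy, dz], "rot": [ax, ay, az]}, ...]. A call has 1 to 12 rows; each row is the pose to reach, as a shift and turn from the pose commanded when the call began, along the tool's axes at that moment; what a row does not reach only later rows make up. A row lasts 1/12 s, in which the tool goes at most 41.7 mm and 7.16 degrees, less where a joint would pass 70% of its speed; a pose out of reach is approached as far as the arm can. A call with a gripper value outside its range is refused whole. OPENING is the closure in counts, from 0 (fully open) to 255 (shut), set as the call begins (- or left out, the last holds). The fingers move at their own pace and stop on an object; the grip force is fixed at half the most. Time passes only in rows, so rows that repeat a pose let the fingers close. It gives the time, the measured TCP pose, the force, the opening and the grip force at its end, in the units of the state.
- ctrl.get_obs(): the state, without advancing time (a new reading comes with each control period).
- ctrl.get_image(name): name is "scene" or "top" or "wrist"; returns the picture (400x640x3 uint8, red, green, blue); there is no depth.
- ctrl.camera_model(name): a dict with "fx", "fy", "cx", "cy" (pixels), "position" and "attitude" of the camera in the world. Camera axes: x right, y up, looking along -z (the intrinsics and any distortion apply to the point x, -y, -z); pixel columns grow to the right and rows downward; lengths in mm; the calibration is good to about 2 mm. A picture is of the moment at which its call begins: read the wrist's pose just before it. camera_model takes no time and is no camera call; for the wrist camera it gives the pose at the moment of the call.
- ctrl.close_job(): hands the job in; it is judged then, once.
The state is a dict: "t": time; "qpos": joint angles; "qvel": joint speeds; "joint_torque": joint torques, N m; "ee_pos": TCP position; "orientation": TCP orientation; "ft_force": force on the tool from outside, world axes, zero at the start; "moment": the same for the moment, N m; "width": finger opening in mm; "grasp_force": force on a finger pad.
Only numpy, scipy, OpenCV 4.12 (cv2) and the standard library are available. Lean on these libraries where they do the work, as an engineer would, in place of code of your own. Each camera call takes 0.05 s, during which the arm holds its last target. There are 200 camera calls.

## Working session

There is one attempt and no reset: what is moved stays moved. The work goes in short steps, Python scripts to look and compute and a shell command to move; the robot and the scene stay as the last step left them, time stands still between calls to the robot, and variables do not carry over. Pictures are saved under pics/ and viewed, at most 14 in all, crops included, and the job is handed in when it is done.

```bash
ls; mkdir -p pics; python3 - <<'E'
from workcell import ctrl
import cv2
o=ctrl.get_obs();print({k:o[k] for k in('t','ee_pos','orientation','width','ft_force')})
for n in('top','scene'):
    cv2.imwrite(f'pics/{n}0.png',ctrl.get_image(n)[:,:,::-1]);print(n,ctrl.camera_model(n))
E
```

```text
pics
{'t': 0.0, 'ee_pos': array([ 267.02407705, -564.49833559,  221.90905188]), 'orientation': array([-3.06383820e+00, -6.87993049e-01,  4.61678564e-04]), 'width': 87.6175197406338, 'ft_force': array([ 0.17438931,  0.35370717, -0.2112054 ])}
top {'fx': 444.2178274176413, 'fy': 444.2178274176413, 'cx': 318.740080013906, 'cy': 196.81875015950362, 'position': array([ 398.48225537,   55.5576457 , 1144.87056444]), 'attitude': array([ 0.14469609, -0.1447785 , -1.5428129 ])}
scene {'fx': 454.1717263453165, 'fy': 454.1717263453165, 'cx': 328.017273177509, 'cy': 199.8603790477042, 'position': array([1494.57417587,  306.91055425,  639.66482232]), 'attitude': array([0.7128749 , 0.92032257, 1.69267365])}
```

View pics/top0.png

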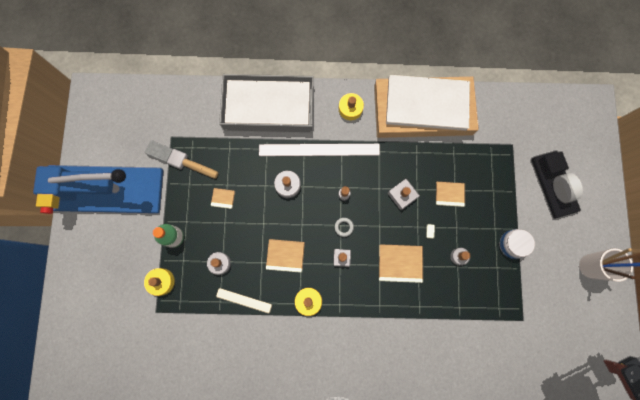

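View pics/scene0.png

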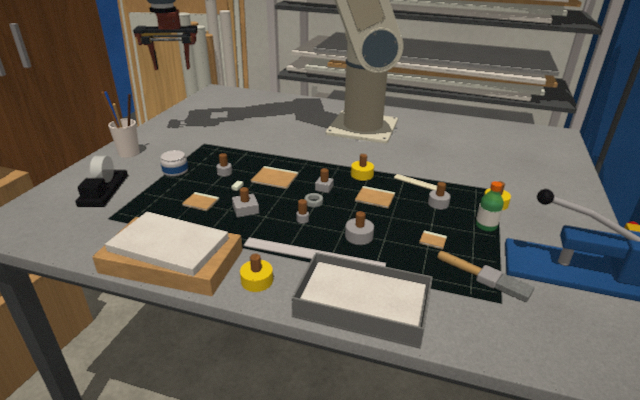

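Top view: the round weights are at XL (287,184), L (218,264), M (460,257) and S (344,193). They could be confused with the squares at (404,194) and (342,258), or with the yellow look-alikes at (351,106), (158,282) and (308,302). Booklets are at XL (401,263), L (285,255), M (451,194) and S (223,198). The scene view agrees. I'll check the choice in enlarged crops.

```bash
python3 - <<'E'
import cv2
im=cv2.imread('pics/top0.png')
for n,c in(('a',195),('b',330)):
    cv2.imwrite(f'pics/c{n}.png',cv2.resize(im[170:290,c:c+155],None,fx=5,fy=5,interpolation=cv2.INTER_CUBIC))
E
cat > h.py <<'E'
import numpy as np,cv2
from scipy.spatial.transform import Rotation as R
from workcell import ctrl
def px2w(m,u,v,z):
    d=R.from_rotvec(m['attitude']).apply([(u-m['cx'])/m['fx'],-(v-m['cy'])/m['fy'],-1]);p=np.array(m['position'])
    return (p+d*(z-p[2])/d[2])
def w2px(m,P):
    c=R.from_rotvec(m['attitude']).inv().apply(np.array(P)-m['position'])
    return m['cx']+m['fx']*c[0]/-c[2], m['cy']-m['fy']*c[1]/-c[2]
E
```

```text
(no output)
```

View pics/ca.png

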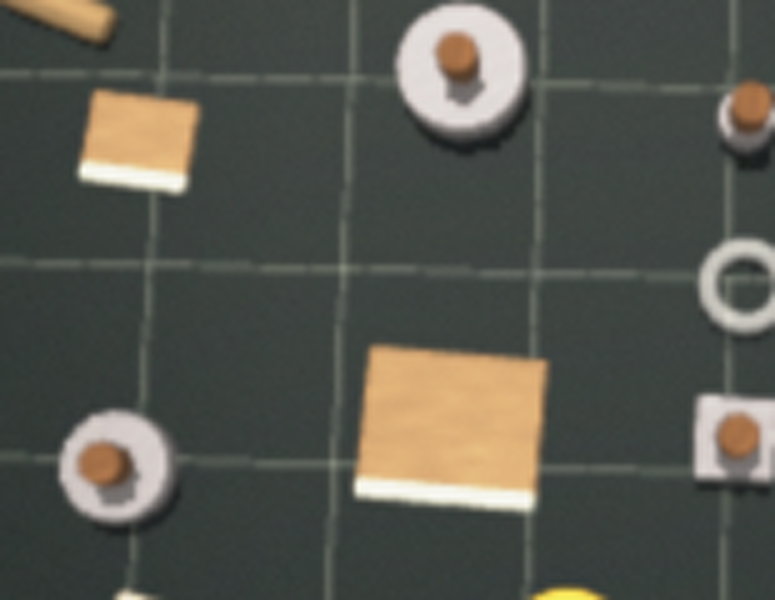

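View pics/cb.png

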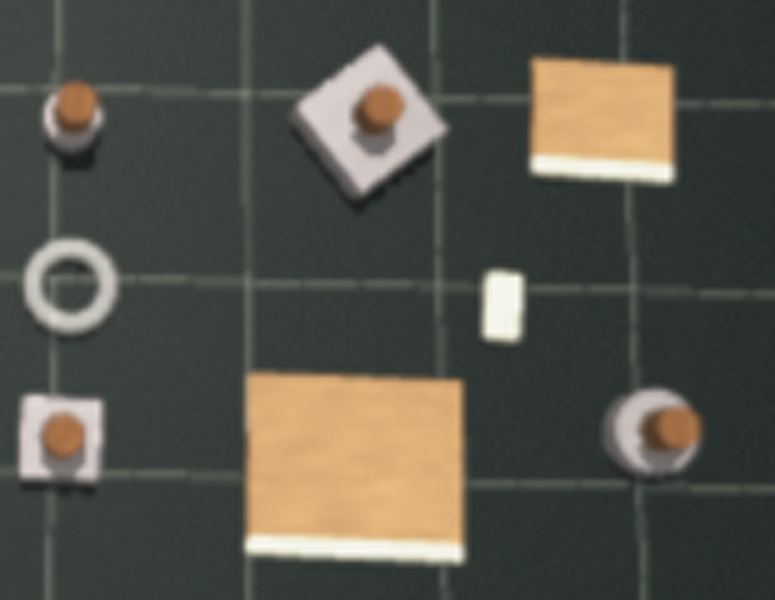

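Enlarged crops show round discs with knobs at XL a(457,52), L a(101,462), S b(76,104), M b(675,428). The squares are clearly square, at b(380,110) and b(64,436). Next I'll compute positions and check booklet sizes.

```bash
python3 - <<'E'
from h import *
m=ctrl.camera_model('top')
f=lambda c0,c,z:px2w(m,c0+(c[0]+.5)/5-.5,170+(c[1]+.5)/5-.5,z)
for n,c0,c,z in(('XL',195,(457,52),65),('L',195,(101,462),62),('M',330,(675,428),59),('S',330,(76,104),56),('SqL',330,(380,110),61),('SqS',330,(64,436),58)):print(n,f(c0,c,z)[:2].round(1))
for n,c0,c in(('dXL',195,(462,66)),('dL',195,(117,465)),('dM',330,(654,430))):print(n,f(c0,c,{'dXL':31,'dL':28,'dM':25}[n])[:2].round(1))
for n,c0,cs in(('bXL',330,[(247,373),(464,381),(464,563),(245,553)]),('bL',195,[(371,346),(547,361),(534,511),(354,495)]),('bM',330,[(532,58),(675,66),(674,184),(530,172)]),('bS',195,[(92,91),(200,102),(187,192),(78,179)])):
    P=np.array([f(c0,c,6)[:2] for c in cs]);e=np.linalg.norm(P-np.roll(P,-1,0),axis=1)
    print(n,P.mean(0).round(1),e.round(0))
w=ctrl.camera_model('wrist');o=ctrl.get_obs();Rt=R.from_rotvec(o['orientation']);print(Rt.as_matrix().round(3),Rt.inv().apply(w['position']-o['ee_pos']).round(1),(Rt.inv()*R.from_rotvec(w['attitude'])).as_matrix().round(2),w['fx'])
E
python3 -m inch --help | head -20
```

```text
XL [641.1 140.3]
L [435.2 304.9]
M [ 465.6 -299.6]
S [620.   -6.9]
SqL [ 619.5 -158. ]
SqS [455.  -3.]
dXL [641.5 140.2]
dL [435.1 304.6]
dM [ 466.5 -300.2]
bXL [ 445.6 -153.7] [111.  91. 110.  91.]
bL [458.5 140.6] [91. 76. 92. 76.]
bM [ 628.2 -285.2] [75. 63. 75. 61.]
bS [603.1 308.8] [57. 48. 57. 47.]
[[ 0.904  0.428 -0.001]
 [ 0.428 -0.904  0.001]
 [ 0.    -0.001 -1.   ]] [  72.9   -0.2 -161.2] [[ 0.    0.96  0.26]
 [ 1.    0.   -0.  ]
 [-0.    0.26 -0.96]] 348.67605615220305invalid input: not JSON, or not a number
```

Measured sizes match the descriptions, and disc and knob centres agree to 1 mm. I'll move above round_xl with tool y along world x.

```bash
python3 -m inch '[{"xyz":[20,-15,2],"rot":[0,0,-0.1]},{"xyz":[50,-37,5],"rot":[0,0,-0.2]},{"xyz":[640,-477,50],"rot":[0,0,-1.129]},{"xyz":[640,-477,50],"rot":[0,0,-1.129]},{"xyz":[640,-477,50],"rot":[0,0,-1.129]},{"xyz":[640,-477,50],"rot":[0,0,-1.129]},{"xyz":[640,-477,50],"rot":[0,0,-1.129]},{"xyz":[640,-477,50],"rot":[0,0,-1.129]},{"xyz":[640,-477,50],"rot":[0,0,-1.129]},{"xyz":[640,-477,50],"rot":[0,0,-1.129]},{"xyz":[640,-477,50],"rot":[0,0,-1.129]},{"xyz":[640,-477,50],"rot":[0,0,-1.129]}]' 0
python3 -c "
from h import *
o=ctrl.get_obs();print(o['ee_pos'],R.from_rotvec(o['orientation']).as_matrix().round(3),o['qpos'].round(2))"
```

```text
t: 1.1
ee_pos: [492.1, -140.8, 192.1]
orientation: [-2.221, -2.222, 0.0]
ft_force: [1.1, -0.9, 0.3]
width: 88.0
grasp_force: 0.0
[ 492.07795986 -140.83112466  192.06807195] [[-0.  1. -0.]
 [ 1.  0.  0.]
 [ 0. -0. -1.]] [-0.3   0.3   1.9  -0.    0.94 -0.3 ]
```

```bash
python3 -m inch '[{"xyz":[35,18,5],"rot":[0,0,0]},{"xyz":[70,37,10],"rot":[0,0,0]},{"xyz":[105,55,15],"rot":[0,0,0]},{"xyz":[140,74,20],"rot":[0,0,0]},{"xyz":[175,92,25],"rot":[0,0,0]},{"xyz":[210,111,30],"rot":[0,0,0]},{"xyz":[240,128,35],"rot":[0,0,0]},{"xyz":[265,141,38],"rot":[0,0,0]},{"xyz":[281,149,40],"rot":[0,0,0]},{"xyz":[281,149,40],"rot":[0,0,0]},{"xyz":[281,149,40],"rot":[0,0,0]}]'
python3 - <<'E'
from h import *
o=ctrl.get_obs();m=ctrl.camera_model('wrist')
cv2.imwrite('pics/w1.png',ctrl.get_image('wrist')[:,:,::-1]);print(o['ee_pos'],w2px(m,(641.2,140.3,65)),w2px(m,(641.2,140.3,31)))
E
```

```text
t: 2.02
ee_pos: [640.2, 138.7, 151.4]
orientation: [-2.219, -2.223, 0.002]
ft_force: [-1.0, -0.7, -0.1]
width: 87.9
grasp_force: 0.0
[640.24421852 138.71386925 151.43193242] (np.float64(312.82494296236734), np.float64(207.0886430918757)) (np.float64(312.8266052051494), np.float64(195.82905359892254))
```

View pics/w1.png

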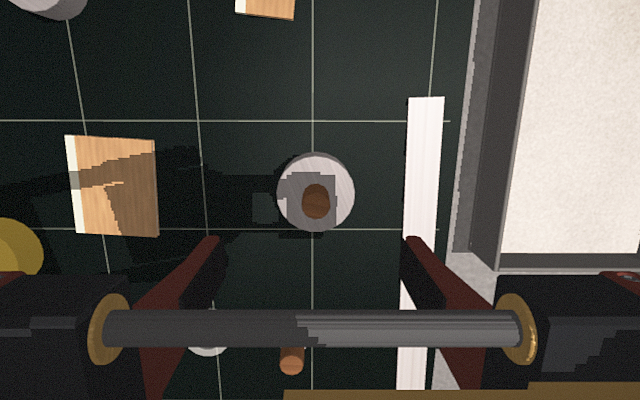

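The wrist view shows the gripper straddling the round steel disc. Its knob is at about (316,204) against a predicted (313,207), so within 2–3 mm. I'll descend and grip.

```bash
python3 -m inch '[{"xyz":[2,1,25],"rot":[0,0,0]},{"xyz":[2,1,55],"rot":[0,0,0]},{"xyz":[2,1,85],"rot":[0,0,0]},{"xyz":[2,1,105],"rot":[0,0,0]},{"xyz":[2,1,115],"rot":[0,0,0]},{"xyz":[2,1,115],"rot":[0,0,0]}]'
python3 -m inch '[{"xyz":[0,0,0],"rot":[0,0,0]},{"xyz":[0,0,0],"rot":[0,0,0]},{"xyz":[0,0,0],"rot":[0,0,0]},{"xyz":[0,0,0],"rot":[0,0,0]},{"xyz":[0,0,0],"rot":[0,0,0]},{"xyz":[0,0,0],"rot":[0,0,0]},{"xyz":[0,0,0],"rot":[0,0,0]},{"xyz":[0,0,0],"rot":[0,0,0]}]' 255
```

```text
t: 2.57
ee_pos: [639.7, 138.5, 35.1]
orientation: [-2.221, -2.218, 0.006]
ft_force: [-0.2, 0.5, 0.9]
width: 87.6
grasp_force: 0.0
t: 3.23
ee_pos: [641.7, 140.3, 37.4]
orientation: [2.221, 2.221, 0.0]
ft_force: [1.3, 0.2, 0.6]
width: 37.9
grasp_force: 0.0
```

```bash
python3 -m inch '[{"xyz":[0,0,0],"rot":[0,0,0]},{"xyz":[0,0,0],"rot":[0,0,0]},{"xyz":[0,0,0],"rot":[0,0,0]},{"xyz":[0,0,0],"rot":[0,0,0]},{"xyz":[0,0,0],"rot":[0,0,0]},{"xyz":[0,0,-3],"rot":[0,0,0]},{"xyz":[0,0,-10],"rot":[0,0,0]},{"xyz":[0,0,-25],"rot":[0,0,0]},{"xyz":[0,0,-45],"rot":[0,0,0]},{"xyz":[0,0,-65],"rot":[0,0,0]},{"xyz":[0,0,-75],"rot":[0,0,0]},{"xyz":[0,0,-75],"rot":[0,0,0]}]'
```

```text
t: 4.23
ee_pos: [643.3, 140.5, 115.7]
orientation: [2.22, 2.22, 0.006]
ft_force: [0.9, 0.3, -5.7]
width: 21.2
grasp_force: 30.0
```

```bash
python3 -m inch '[{"xyz":[-4,-3,-8],"rot":[0,0,0]},{"xyz":[-14,-9,-16],"rot":[0,0,0]},{"xyz":[-30,-20,-20],"rot":[0,0,0]},{"xyz":[-51,-34,-20],"rot":[0,0,0]},{"xyz":[-74,-49,-20],"rot":[0,0,0]},{"xyz":[-97,-65,-20],"rot":[0,0,0]},{"xyz":[-120,-80,-20],"rot":[0,0,0]},{"xyz":[-143,-95,-20],"rot":[0,0,0]},{"xyz":[-166,-111,-20],"rot":[0,0,0]},{"xyz":[-189,-126,-20],"rot":[0,0,0]},{"xyz":[-210,-140,-20],"rot":[0,0,0]},{"xyz":[-230,-153,-20],"rot":[0,0,0]}]'
python3 -m inch '[{"xyz":[-20,-13,0],"rot":[0,0,0]},{"xyz":[-38,-26,0],"rot":[0,0,0]},{"xyz":[-52,-35,0],"rot":[0,0,0]},{"xyz":[-60,-40,0],"rot":[0,0,0]},{"xyz":[-64,-43,0],"rot":[0,0,0]},{"xyz":[-64,-43,0],"rot":[0,0,0]},{"xyz":[-64,-43,0],"rot":[0,0,0]},{"xyz":[-64,-43,0],"rot":[0,0,0]}]'
python3 - <<'E'
from h import *
o=ctrl.get_obs();print(o['ee_pos'])
m=ctrl.camera_model('wrist')
cv2.imwrite('pics/w2.png',ctrl.get_image('wrist')[:,:,::-1])
x,y,z=o['ee_pos']
print(w2px(m,(x,y,z-36)),w2px(m,(x,y,z-5)),[np.round(w2px(m,(445.6+a,-153.7+b,6))) for a,b in((45,54),(-45,54),(45,-54),(-45,-54))])
E
```

```text
t: 5.23
ee_pos: [486.2, -91.2, 132.0]
orientation: [-2.221, -2.22, 0.002]
ft_force: [0.8, -0.0, -5.1]
width: 21.5
grasp_force: 30.0
t: 5.9
ee_pos: [446.1, -153.4, 132.3]
orientation: [2.221, 2.222, 0.0]
ft_force: [0.5, 0.0, -6.1]
width: 21.6
grasp_force: 30.0
[ 446.12427712 -153.36744249  132.27398303]
(np.float64(311.07053893745086), np.float64(232.82459479639434)) (np.float64(310.87515996355), np.float64(253.68455270853238)) [array([366., 132.]), array([255., 132.]), array([361., 255.]), array([260., 255.])]
```

View pics/w2.png

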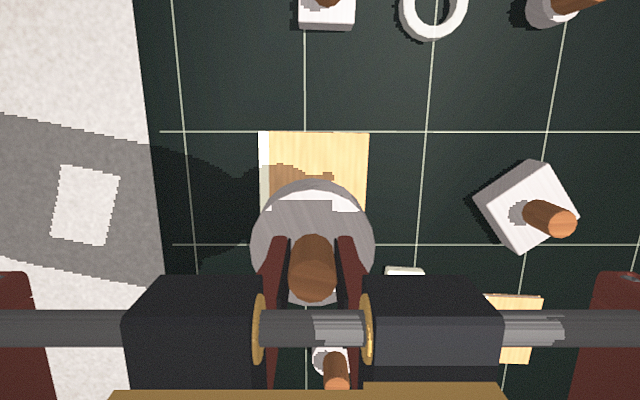

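Held upright above booklet_xl. Its far edge is at cols 258–368, row 132, against a predicted 255–366, so I'll shift +2 mm in x. Lowering gently.

```bash
python3 -m inch '[{"xyz":[0,1,8],"rot":[0,0,0]},{"xyz":[0,1,22],"rot":[0,0,0]},{"xyz":[0,1,40],"rot":[0,0,0]},{"xyz":[0,1,56],"rot":[0,0,0]},{"xyz":[0,1,69],"rot":[0,0,0]},{"xyz":[0,1,78],"rot":[0,0,0]},{"xyz":[0,1,83],"rot":[0,0,0]},{"xyz":[0,1,86],"rot":[0,0,0]},{"xyz":[0,1,88],"rot":[0,0,0]},{"xyz":[0,1,88.5],"rot":[0,0,0]},{"xyz":[0,1,89],"rot":[0,0,0]},{"xyz":[0,1,89],"rot":[0,0,0]}]'
```

```text
t: 6.95
ee_pos: [447.1, -154.0, 43.7]
orientation: [2.221, 2.221, 0.001]
ft_force: [0.5, -0.1, -6.7]
width: 21.8
grasp_force: 30.0
```

Weight still carried (6.7 N); ease down.

```bash
python3 -m inch '[{"xyz":[0,0,0.4],"rot":[0,0,0]},{"xyz":[0,0,0.8],"rot":[0,0,0]},{"xyz":[0,0,1],"rot":[0,0,0]},{"xyz":[0,0,1],"rot":[0,0,0]},{"xyz":[0,0,1],"rot":[0,0,0]}]'
```

```text
t: 7.37
ee_pos: [447.2, -154.0, 43.2]
orientation: [2.221, 2.221, 0.001]
ft_force: [-0.4, 0.2, 4.4]
width: 21.2
grasp_force: 30.0
```

On the booklet. Release and go straight up.

```bash
python3 -m inch '[{"xyz":[0,0,0],"rot":[0,0,0]},{"xyz":[0,0,0],"rot":[0,0,0]},{"xyz":[0,0,0],"rot":[0,0,0]},{"xyz":[0,0,0],"rot":[0,0,0]},{"xyz":[0,0,0],"rot":[0,0,0]},{"xyz":[0,0,0],"rot":[0,0,0]},{"xyz":[0,0,-10],"rot":[0,0,0]},{"xyz":[0,0,-35],"rot":[0,0,0]},{"xyz":[0,0,-65],"rot":[0,0,0]},{"xyz":[0,0,-95],"rot":[0,0,0]},{"xyz":[0,0,-107],"rot":[0,0,0]},{"xyz":[0,0,-107],"rot":[0,0,0]}]' 0
python3 - <<'E'
from h import *
cv2.imwrite('pics/t1.png',ctrl.get_image('top')[:,:,::-1]);print(ctrl.get_obs()['ee_pos'])
cv2.imwrite('pics/w3.png',ctrl.get_image('wrist')[:,:,::-1])
m=ctrl.camera_model('wrist');print(w2px(m,(445.6,-153.7,37)))
E
```

```text
t: 8.37
ee_pos: [448.7, -154.6, 152.8]
orientation: [2.217, 2.217, 0.004]
ft_force: [-0.0, -0.6, 0.0]
width: 87.6
grasp_force: 0.0
[ 447.66643847 -154.20209636  150.99068607]
(np.float64(309.82617022597327), np.float64(199.86551221612658))
```

View pics/w3.png

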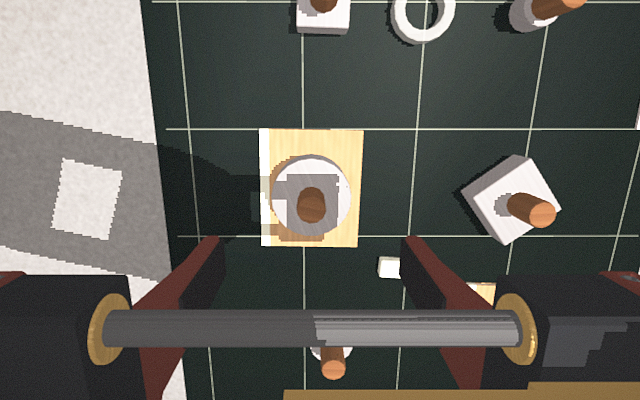

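Round_xl sits centred on the booklet (disc (311,197), booklet (311,187), consistent with the height parallax). Next: round_l.

```bash
python3 -m inch '[{"xyz":[15,0,0],"rot":[0,0,0]},{"xyz":[45,-1,0],"rot":[0,0,0]},{"xyz":[80,-2,0],"rot":[0,0,0]},{"xyz":[118,-3,0],"rot":[0,0,0]},{"xyz":[156,-4,0],"rot":[0,0,0]},{"xyz":[194,-5,0],"rot":[0,0,0]},{"xyz":[232,-6,0],"rot":[0,0,0]},{"xyz":[270,-7,0],"rot":[0,0,0]},{"xyz":[308,-8,0],"rot":[0,0,0]},{"xyz":[346,-9,0],"rot":[0,0,0]},{"xyz":[384,-10,0],"rot":[0,0,0]},{"xyz":[415,-11,0],"rot":[0,0,0]}]'
python3 -m inch '[{"xyz":[25,0,0],"rot":[0,0,0]},{"xyz":[38,0,0],"rot":[0,0,0]},{"xyz":[44,0,0],"rot":[0,0,0]},{"xyz":[44,0,0],"rot":[0,0,0]},{"xyz":[44,0,0],"rot":[0,0,0]},{"xyz":[44,0,0],"rot":[0,0,0]}]'
python3 - <<'E'
from h import *
o=ctrl.get_obs();m=ctrl.camera_model('wrist')
cv2.imwrite('pics/w4.png',ctrl.get_image('wrist')[:,:,::-1]);print(o['ee_pos'],w2px(m,(435.2,304.9,62)),w2px(m,(435.2,304.9,28)))
E
```

```text
t: 9.47
ee_pos: [434.4, 263.2, 147.6]
orientation: [-2.22, -2.222, 0.004]
ft_force: [0.7, 0.6, -0.8]
width: 87.9
grasp_force: 0.0
t: 9.97
ee_pos: [435.5, 303.6, 148.8]
orientation: [-2.223, -2.22, 0.002]
ft_force: [0.1, 0.1, -0.6]
width: 87.8
grasp_force: 0.0
[435.45242153 303.63113505 148.83095587] (np.float64(311.0781054217514), np.float64(207.32632823815743)) (np.float64(311.26229367465015), np.float64(196.04130443181288))
```

View pics/w4.png

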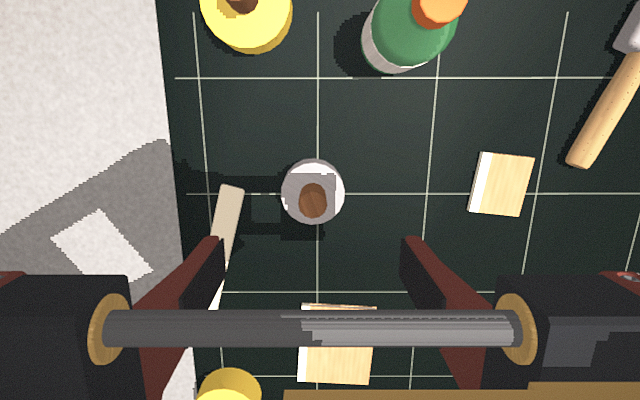

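Knob at (313,203) against a predicted (311,207), so it's centred. The bottle at (410,30) is clear. Descend and grip.

```bash
python3 -m inch '[{"xyz":[2,1,20],"rot":[0,0,0]},{"xyz":[2,1,50],"rot":[0,0,0]},{"xyz":[2,1,80],"rot":[0,0,0]},{"xyz":[2,1,102],"rot":[0,0,0]},{"xyz":[2,1,113],"rot":[0,0,0]},{"xyz":[2,1,115.5],"rot":[0,0,0]},{"xyz":[2,1,115.5],"rot":[0,0,0]},{"xyz":[2,1,115.5],"rot":[0,0,0]}]'
python3 -m inch '[{"xyz":[0,0,0],"rot":[0,0,0]},{"xyz":[0,0,0],"rot":[0,0,0]},{"xyz":[0,0,0],"rot":[0,0,0]},{"xyz":[0,0,0],"rot":[0,0,0]},{"xyz":[0,0,0],"rot":[0,0,0]},{"xyz":[0,0,0],"rot":[0,0,0]},{"xyz":[0,0,0],"rot":[0,0,0]},{"xyz":[0,0,0],"rot":[0,0,0]},{"xyz":[0,0,0],"rot":[0,0,0]},{"xyz":[0,0,0],"rot":[0,0,0]},{"xyz":[0,0,0],"rot":[0,0,0]},{"xyz":[0,0,0],"rot":[0,0,0]}]' 255
```

```text
t: 10.68
ee_pos: [437.5, 307.3, 34.8]
orientation: [2.222, 2.221, 0.002]
ft_force: [0.2, 1.0, -0.5]
width: 87.9
grasp_force: 0.0
t: 11.68
ee_pos: [436.1, 307.0, 33.6]
orientation: [-2.221, -2.221, 0.002]
ft_force: [-2.9, 0.3, 1.8]
width: 21.8
grasp_force: 30.0
```

```bash
python3 -m inch '[{"xyz":[0,0,-3],"rot":[0,0,0]},{"xyz":[0,0,-12],"rot":[0,0,0]},{"xyz":[0,0,-28],"rot":[0,0,0]},{"xyz":[-4,0,-45],"rot":[0,0,0]},{"xyz":[-14,2,-56],"rot":[0,0,0]},{"xyz":[-30,4,-60],"rot":[0,0,0]},{"xyz":[-50,7,-60],"rot":[0,0,0]},{"xyz":[-72,10,-60],"rot":[0,0,0]},{"xyz":[-94,13,-60],"rot":[0,0,0]},{"xyz":[-116,16,-60],"rot":[0,0,0]},{"xyz":[-135,19,-60],"rot":[0,0,0]},{"xyz":[-149,21,-60],"rot":[0,0,0]}]'
python3 -m inch '[{"xyz":[-10,1,0],"rot":[0,0,0]},{"xyz":[-15,2,0],"rot":[0,0,0]},{"xyz":[-16,2,0],"rot":[0,0,0]},{"xyz":[-16,2,4],"rot":[0,0,0]},{"xyz":[-16,2,14],"rot":[0,0,0]},{"xyz":[-16,2,27],"rot":[0,0,0]},{"xyz":[-16,2,38],"rot":[0,0,0]},{"xyz":[-16,2,46],"rot":[0,0,0]},{"xyz":[-16,2,50],"rot":[0,0,0]},{"xyz":[-16,2,52],"rot":[0,0,0]},{"xyz":[-16,2,53],"rot":[0,0,0]},{"xyz":[-16,2,53],"rot":[0,0,0]}]'
python3 -c "
from h import *
print(ctrl.get_obs()['ee_pos'])"
```

```text
t: 12.68
ee_pos: [457.6, 156.0, 94.1]
orientation: [2.222, 2.22, -0.0]
ft_force: [0.6, 0.1, -4.5]
width: 21.0
grasp_force: 30.0
t: 13.68
ee_pos: [459.8, 142.3, 40.7]
orientation: [2.221, 2.222, 0.0]
ft_force: [0.5, -0.5, -4.4]
width: 21.0
grasp_force: 30.0
[459.8161761  142.27071116  40.69261607]
```

```bash
python3 -m inch '[{"xyz":[0,0,0.4],"rot":[0,0,0]},{"xyz":[0,0,0.8],"rot":[0,0,0]},{"xyz":[0,0,1.2],"rot":[0,0,0]},{"xyz":[0,0,1.2],"rot":[0,0,0]},{"xyz":[0,0,1.2],"rot":[0,0,0]}]'
```

```text
t: 14.1
ee_pos: [459.8, 142.2, 39.7]
orientation: [2.221, 2.221, 0.0]
ft_force: [0.1, -0.1, -4.9]
width: 21.7
grasp_force: 30.0
```

```bash
python3 -m inch '[{"xyz":[0,0,0.3],"rot":[0,0,0]},{"xyz":[0,0,0.6],"rot":[0,0,0]},{"xyz":[0,0,0.8],"rot":[0,0,0]},{"xyz":[0,0,0.8],"rot":[0,0,0]},{"xyz":[0,0,0.8],"rot":[0,0,0]}]'
```

```text
t: 14.52
ee_pos: [459.7, 142.2, 39.5]
orientation: [2.221, 2.221, 0.0]
ft_force: [-2.5, 0.1, 7.6]
width: 21.0
grasp_force: 30.0
```

In contact. Release, rise and look.

```bash
python3 -m inch '[{"xyz":[0,0,0],"rot":[0,0,0]},{"xyz":[0,0,0],"rot":[0,0,0]},{"xyz":[0,0,0],"rot":[0,0,0]},{"xyz":[0,0,0],"rot":[0,0,0]},{"xyz":[0,0,0],"rot":[0,0,0]},{"xyz":[0,0,0],"rot":[0,0,0]},{"xyz":[0,0,-10],"rot":[0,0,0]},{"xyz":[0,0,-35],"rot":[0,0,0]},{"xyz":[0,0,-65],"rot":[0,0,0]},{"xyz":[0,0,-95],"rot":[0,0,0]},{"xyz":[0,0,-110],"rot":[0,0,0]},{"xyz":[0,0,-110],"rot":[0,0,0]}]' 0
python3 - <<'E'
from h import *
m=ctrl.camera_model('wrist');o=ctrl.get_obs();im=ctrl.get_image('wrist')[:,:,::-1]
cv2.imwrite('pics/w5.png',cv2.resize(im[100:270,210:430],None,fx=3,fy=3));print(o['ee_pos'],w2px(m,(458.5,140.6,34)),w2px(m,(458.5,140.6,6)))
E
```

```text
t: 15.52
ee_pos: [462.0, 142.8, 152.7]
orientation: [2.219, 2.219, 0.009]
ft_force: [-0.1, 0.1, -0.6]
width: 87.8
grasp_force: 0.0
[461.97307933 142.81110221 152.73228544] (np.float64(306.3115976878794), np.float64(201.10695634640174)) (np.float64(306.6201113946296), np.float64(193.18867383486037))
```

View pics/w5.png

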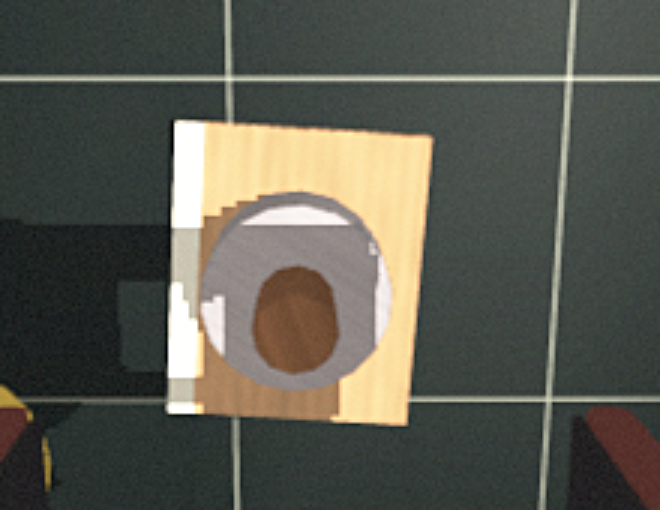

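```bash
python3 -m inch '[{"xyz":[-15,0,0],"rot":[0,0,0]},{"xyz":[-45,1,0],"rot":[0,0,0]},{"xyz":[-80,1,0],"rot":[0,0,0]},{"xyz":[-118,2,0],"rot":[0,0,0]},{"xyz":[-156,2,0],"rot":[0,0,0]},{"xyz":[-194,3,0],"rot":[0,0,0]},{"xyz":[-232,3,0],"rot":[0,0,0]},{"xyz":[-270,4,0],"rot":[0,0,0]},{"xyz":[-308,5,0],"rot":[0,0,0]},{"xyz":[-346,6,0],"rot":[0,0,0]},{"xyz":[-384,7,0],"rot":[0,0,0]},{"xyz":[-412,7,0],"rot":[0,0,0]}]'
python3 -m inch '[{"xyz":[-20,0,0],"rot":[0,0,0]},{"xyz":[-28,0,0],"rot":[0,0,0]},{"xyz":[-30,0,0],"rot":[0,0,0]},{"xyz":[-30,0,0],"rot":[0,0,0]},{"xyz":[-30,0,0],"rot":[0,0,0]},{"xyz":[-30,0,0],"rot":[0,0,0]}]'
python3 - <<'E'
from h import *
o=ctrl.get_obs();m=ctrl.camera_model('wrist')
cv2.imwrite('pics/w6.png',ctrl.get_image('wrist')[:,:,::-1]);print(o['ee_pos'],w2px(m,(465.8,-299.8,59)),w2px(m,(465.8,-299.8,25)))
E
```

```text
t: 16.57
ee_pos: [465.9, -272.4, 147.6]
orientation: [-2.222, -2.219, 0.001]
ft_force: [0.8, -0.5, 0.1]
width: 87.8
grasp_force: 0.0
t: 17.07
ee_pos: [466.6, -298.4, 148.5]
orientation: [-2.219, -2.222, 0.0]
ft_force: [-0.0, 0.1, -0.3]
width: 87.8
grasp_force: 0.0
[ 466.55715273 -298.39441487  148.49766258] (np.float64(310.4114046843968), np.float64(209.94940838125274)) (np.float64(310.6567731927951), np.float64(198.56104767360878))
```

View pics/w6.png

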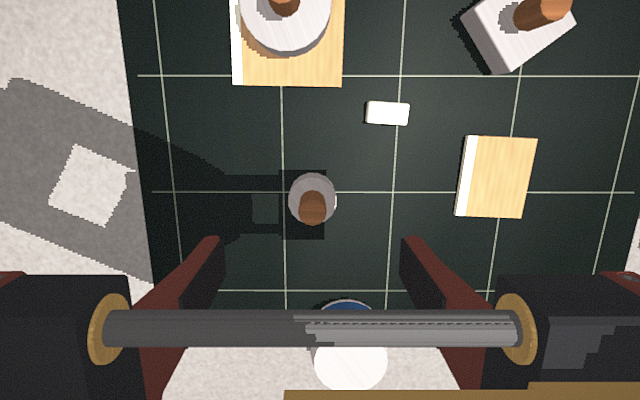

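Round_l is centred (disc and booklet centres agree once parallax is included). Round_m's knob is at (312,207) between the fingers, as predicted. Descend and grip.

```bash
python3 -m inch '[{"xyz":[0,1,20],"rot":[0,0,0]},{"xyz":[0,1,50],"rot":[0,0,0]},{"xyz":[0,1,80],"rot":[0,0,0]},{"xyz":[0,1,104],"rot":[0,0,0]},{"xyz":[0,1,115],"rot":[0,0,0]},{"xyz":[0,1,118],"rot":[0,0,0]},{"xyz":[0,1,118],"rot":[0,0,0]},{"xyz":[0,1,118],"rot":[0,0,0]}]'
python3 -m inch '[{"xyz":[0,0,0],"rot":[0,0,0]},{"xyz":[0,0,0],"rot":[0,0,0]},{"xyz":[0,0,0],"rot":[0,0,0]},{"xyz":[0,0,0],"rot":[0,0,0]},{"xyz":[0,0,0],"rot":[0,0,0]},{"xyz":[0,0,0],"rot":[0,0,0]},{"xyz":[0,0,0],"rot":[0,0,0]},{"xyz":[0,0,0],"rot":[0,0,0]},{"xyz":[0,0,0],"rot":[0,0,0]},{"xyz":[0,0,0],"rot":[0,0,0]},{"xyz":[0,0,0],"rot":[0,0,0]},{"xyz":[0,0,0],"rot":[0,0,0]}]' 255
```

```text
t: 17.78
ee_pos: [468.5, -300.1, 31.8]
orientation: [2.22, 2.221, 0.0]
ft_force: [-0.5, -0.5, 0.1]
width: 88.0
grasp_force: 0.0
t: 18.78
ee_pos: [467.4, -299.7, 30.6]
orientation: [-2.221, -2.221, 0.0]
ft_force: [-1.9, -0.8, -0.5]
width: 21.8
grasp_force: 29.9
```

```bash
python3 -m inch '[{"xyz":[0,0,-3],"rot":[0,0,0]},{"xyz":[0,0,-12],"rot":[0,0,0]},{"xyz":[0,0,-28],"rot":[0,0,0]},{"xyz":[0,4,-45],"rot":[0,0,0]},{"xyz":[1,14,-56],"rot":[0,0,0]},{"xyz":[3,30,-60],"rot":[0,0,0]},{"xyz":[5,50,-60],"rot":[0,0,0]},{"xyz":[7,72,-60],"rot":[0,0,0]},{"xyz":[9,94,-60],"rot":[0,0,0]},{"xyz":[11,116,-60],"rot":[0,0,0]},{"xyz":[13,135,-60],"rot":[0,0,0]},{"xyz":[14,149,-60],"rot":[0,0,0]}]'
python3 -m inch '[{"xyz":[0,8,0],"rot":[0,0,0]},{"xyz":[0,11,0],"rot":[0,0,0]},{"xyz":[0,12,0],"rot":[0,0,0]},{"xyz":[0,12,4],"rot":[0,0,0]},{"xyz":[0,12,14],"rot":[0,0,0]},{"xyz":[0,12,27],"rot":[0,0,0]},{"xyz":[0,12,38],"rot":[0,0,0]},{"xyz":[0,12,46],"rot":[0,0,0]},{"xyz":[0,12,50],"rot":[0,0,0]},{"xyz":[0,12,52],"rot":[0,0,0]},{"xyz":[0,12,53],"rot":[0,0,0]},{"xyz":[0,12,53],"rot":[0,0,0]}]'
python3 -m inch '[{"xyz":[0,0,0.3],"rot":[0,0,0]},{"xyz":[0,0,0.6],"rot":[0,0,0]},{"xyz":[0,0,0.9],"rot":[0,0,0]},{"xyz":[0,0,0.9],"rot":[0,0,0]},{"xyz":[0,0,0.9],"rot":[0,0,0]}]'
```

```text
t: 19.78
ee_pos: [618.5, -285.5, 91.5]
orientation: [2.22, 2.221, 0.001]
ft_force: [0.3, -0.4, -3.2]
width: 21.5
grasp_force: 29.9
t: 20.78
ee_pos: [628.8, -285.9, 37.7]
orientation: [2.221, 2.221, 0.0]
ft_force: [-0.2, 0.9, -2.8]
width: 21.4
grasp_force: 29.9
t: 21.2
ee_pos: [628.8, -285.9, 37.1]
orientation: [2.221, 2.221, 0.0]
ft_force: [0.6, -0.1, -2.7]
width: 21.0
grasp_force: 29.9
```

```bash
python3 -m inch '[{"xyz":[0,0,0.3],"rot":[0,0,0]},{"xyz":[0,0,0.6],"rot":[0,0,0]},{"xyz":[0,0,0.8],"rot":[0,0,0]},{"xyz":[0,0,0.8],"rot":[0,0,0]},{"xyz":[0,0,0.8],"rot":[0,0,0]}]'
```

```text
t: 21.62
ee_pos: [628.8, -285.9, 36.5]
orientation: [2.221, 2.221, 0.0]
ft_force: [-3.0, 0.9, 4.3]
width: 21.3
grasp_force: 30.0
```

```bash
python3 -m inch '[{"xyz":[0,0,0],"rot":[0,0,0]},{"xyz":[0,0,0],"rot":[0,0,0]},{"xyz":[0,0,0],"rot":[0,0,0]},{"xyz":[0,0,0],"rot":[0,0,0]},{"xyz":[0,0,0],"rot":[0,0,0]},{"xyz":[0,0,0],"rot":[0,0,0]},{"xyz":[0,0,-10],"rot":[0,0,0]},{"xyz":[0,0,-35],"rot":[0,0,0]},{"xyz":[0,0,-65],"rot":[0,0,0]},{"xyz":[0,0,-95],"rot":[0,0,0]},{"xyz":[0,0,-112],"rot":[0,0,0]},{"xyz":[0,0,-112],"rot":[0,0,0]}]' 0
python3 - <<'E'
from h import *
im=ctrl.get_image('wrist')[:,:,::-1]
cv2.imwrite('pics/w7.png',cv2.resize(im[100:270,210:430],None,fx=3,fy=3))
E
```

```text
t: 22.62
ee_pos: [631.4, -287.1, 153.8]
orientation: [2.216, 2.216, 0.005]
ft_force: [0.5, 0.1, 0.3]
width: 87.7
grasp_force: 0.0
```

View pics/w7.png

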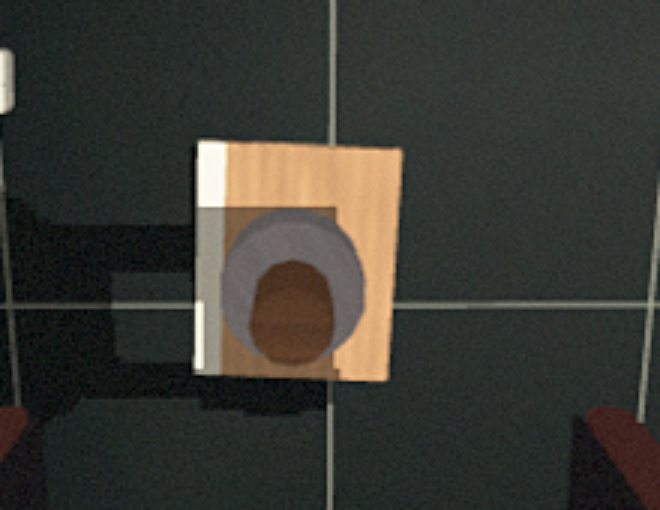

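```bash
python3 -m inch '[{"xyz":[15,0,0],"rot":[0,0,0]},{"xyz":[45,-1,0],"rot":[0,0,0]},{"xyz":[80,-2,0],"rot":[0,0,0]},{"xyz":[115,-3,0],"rot":[0,0,0]},{"xyz":[150,-4,0],"rot":[0,0,0]},{"xyz":[185,-5,0],"rot":[0,0,0]},{"xyz":[220,-6,0],"rot":[0,0,0]},{"xyz":[250,-7,0],"rot":[0,0,0]},{"xyz":[270,-8,0],"rot":[0,0,0]},{"xyz":[279,-8,0],"rot":[0,0,0]},{"xyz":[279,-8,0],"rot":[0,0,0]},{"xyz":[279,-8,0],"rot":[0,0,0]}]'
python3 - <<'E'
from h import *
o=ctrl.get_obs();m=ctrl.camera_model('wrist')
cv2.imwrite('pics/w8.png',ctrl.get_image('wrist')[:,:,::-1]);print(o['ee_pos'],w2px(m,(620,-6.9,56)),w2px(m,(620,-6.9,22)))
E
```

```text
t: 23.67
ee_pos: [620.1, -6.6, 147.1]
orientation: [-2.22, -2.222, 0.002]
ft_force: [0.7, -0.4, 0.8]
width: 87.8
grasp_force: 0.0
[620.05359402  -6.64052628 147.10133825] (np.float64(311.5047130868056), np.float64(207.763978137529)) (np.float64(311.664950274835), np.float64(196.63033366513673))
```

View pics/w8.png

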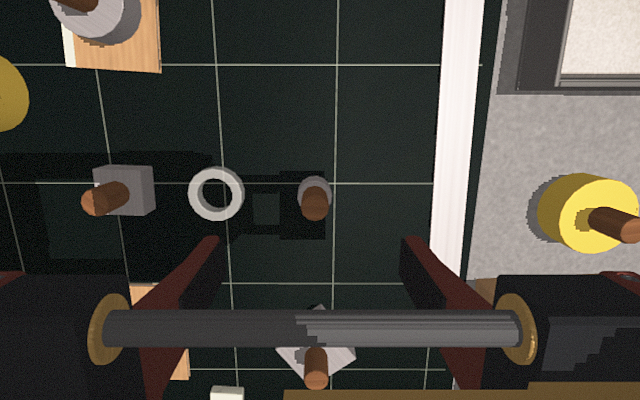

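Round_m is centred. Round_s's knob is at (315,203) between the fingers, and the ring is clear. Descend and grip.

```bash
python3 -m inch '[{"xyz":[1,2,20],"rot":[0,0,0]},{"xyz":[1,2,50],"rot":[0,0,0]},{"xyz":[1,2,80],"rot":[0,0,0]},{"xyz":[1,2,104],"rot":[0,0,0]},{"xyz":[1,2,116],"rot":[0,0,0]},{"xyz":[1,2,119],"rot":[0,0,0]},{"xyz":[1,2,119],"rot":[0,0,0]},{"xyz":[1,2,119],"rot":[0,0,0]}]'
python3 -m inch '[{"xyz":[0,0,0],"rot":[0,0,0]},{"xyz":[0,0,0],"rot":[0,0,0]},{"xyz":[0,0,0],"rot":[0,0,0]},{"xyz":[0,0,0],"rot":[0,0,0]},{"xyz":[0,0,0],"rot":[0,0,0]},{"xyz":[0,0,0],"rot":[0,0,0]},{"xyz":[0,0,0],"rot":[0,0,0]},{"xyz":[0,0,0],"rot":[0,0,0]},{"xyz":[0,0,0],"rot":[0,0,0]},{"xyz":[0,0,0],"rot":[0,0,0]},{"xyz":[0,0,0],"rot":[0,0,0]},{"xyz":[0,0,0],"rot":[0,0,0]}]' 255
```

```text
t: 24.38
ee_pos: [623.6, -6.4, 30.1]
orientation: [2.222, 2.22, 0.002]
ft_force: [0.5, -0.8, -0.0]
width: 88.0
grasp_force: 0.0
t: 25.38
ee_pos: [622.6, -5.8, 28.9]
orientation: [-2.221, -2.221, 0.0]
ft_force: [0.1, 0.1, -0.8]
width: 21.4
grasp_force: 29.9
```

```bash
python3 -m inch '[{"xyz":[0,0,-3],"rot":[0,0,0]},{"xyz":[0,0,-12],"rot":[0,0,0]},{"xyz":[0,0,-30],"rot":[0,0,0]},{"xyz":[0,0,-52],"rot":[0,0,0]},{"xyz":[5,0,-72],"rot":[0,0,0]},{"xyz":[17,-1,-86],"rot":[0,0,0]},{"xyz":[35,-2,-90],"rot":[0,0,0]},{"xyz":[58,-3,-90],"rot":[0,0,0]},{"xyz":[82,-4,-90],"rot":[0,0,0]},{"xyz":[106,-6,-90],"rot":[0,0,0]},{"xyz":[130,-8,-90],"rot":[0,0,0]},{"xyz":[154,-9,-90],"rot":[0,0,0]}]'
python3 -m inch '[{"xyz":[24,-1,0],"rot":[0,0,0]},{"xyz":[48,-3,0],"rot":[0,0,0]},{"xyz":[72,-4,0],"rot":[0,0,0]},{"xyz":[96,-6,0],"rot":[0,0,0]},{"xyz":[120,-7,0],"rot":[0,0,0]},{"xyz":[140,-8,0],"rot":[0,0,0]},{"xyz":[153,-9,0],"rot":[0,0,0]},{"xyz":[160,-9.5,0],"rot":[0,0,0]},{"xyz":[161,-9.5,0],"rot":[0,0,0]},{"xyz":[161,-9.5,0],"rot":[0,0,0]},{"xyz":[161,-9.5,0],"rot":[0,0,0]}]'
python3 -m inch '[{"xyz":[0,0,8],"rot":[0,0,0]},{"xyz":[0,0,22],"rot":[0,0,0]},{"xyz":[0,0,40],"rot":[0,0,0]},{"xyz":[0,0,56],"rot":[0,0,0]},{"xyz":[0,0,68],"rot":[0,0,0]},{"xyz":[0,0,76],"rot":[0,0,0]},{"xyz":[0,0,80],"rot":[0,0,0]},{"xyz":[0,0,82],"rot":[0,0,0]},{"xyz":[0,0,83],"rot":[0,0,0]},{"xyz":[0,0,83.5],"rot":[0,0,0]},{"xyz":[0,0,83.8],"rot":[0,0,0]},{"xyz":[0,0,83.8],"rot":[0,0,0]}]'
```

```text
t: 26.38
ee_pos: [613.0, 150.0, 119.5]
orientation: [-2.221, -2.221, 0.0]
ft_force: [0.6, 0.5, -0.7]
width: 21.5
grasp_force: 29.9
t: 27.3
ee_pos: [604.1, 308.2, 119.0]
orientation: [2.222, 2.221, -0.001]
ft_force: [-0.2, -0.1, -1.4]
width: 21.3
grasp_force: 29.9
t: 28.3
ee_pos: [604.6, 309.4, 36.0]
orientation: [2.221, 2.221, 0.002]
ft_force: [1.4, -0.8, -1.8]
width: 21.5
grasp_force: 29.9
```

```bash
python3 -m inch '[{"xyz":[0,0,0.3],"rot":[0,0,0]},{"xyz":[0,0,0.6],"rot":[0,0,0]},{"xyz":[0,0,0.9],"rot":[0,0,0]},{"xyz":[0,0,0.9],"rot":[0,0,0]},{"xyz":[0,0,0.9],"rot":[0,0,0]}]'
```

```text
t: 28.72
ee_pos: [604.4, 309.3, 34.9]
orientation: [2.221, 2.221, 0.001]
ft_force: [-1.1, -1.1, 4.4]
width: 21.6
grasp_force: 30.0
```

```bash
python3 -m inch '[{"xyz":[0,0,0],"rot":[0,0,0]},{"xyz":[0,0,0],"rot":[0,0,0]},{"xyz":[0,0,0],"rot":[0,0,0]},{"xyz":[0,0,0],"rot":[0,0,0]},{"xyz":[0,0,0],"rot":[0,0,0]},{"xyz":[0,0,0],"rot":[0,0,0]},{"xyz":[0,0,-10],"rot":[0,0,0]},{"xyz":[0,0,-35],"rot":[0,0,0]},{"xyz":[0,0,-65],"rot":[0,0,0]},{"xyz":[0,0,-95],"rot":[0,0,0]},{"xyz":[0,0,-112],"rot":[0,0,0]},{"xyz":[0,0,-112],"rot":[0,0,0]}]' 0
python3 - <<'E'
from h import *
im=ctrl.get_image('wrist')[:,:,::-1]
cv2.imwrite('pics/w9.png',cv2.resize(im[100:270,210:430],None,fx=3,fy=3))
E
```

```text
t: 29.72
ee_pos: [606.9, 310.5, 152.1]
orientation: [2.22, 2.219, 0.013]
ft_force: [0.0, 0.2, 0.1]
width: 87.6
grasp_force: 0.0
```

View pics/w9.png

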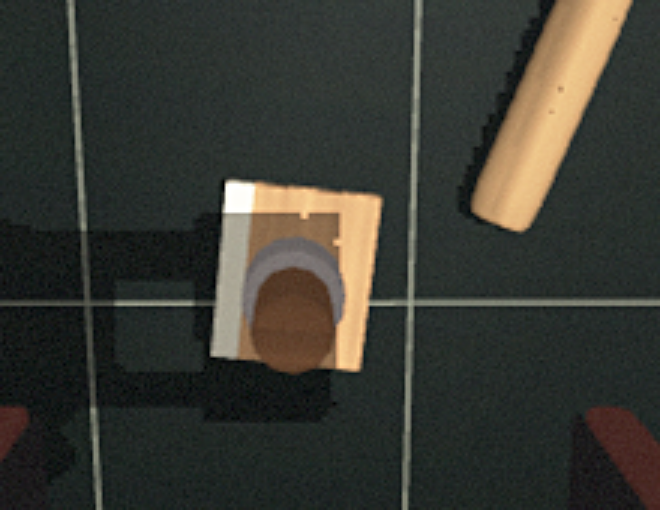

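```bash
python3 -m inch '[{"xyz":[-15,0,-10],"rot":[0,0,0]},{"xyz":[-40,0,-20],"rot":[0,0,0]},{"xyz":[-75,-5,-30],"rot":[0,0,0]},{"xyz":[-110,-20,-40],"rot":[0,0,0]},{"xyz":[-145,-45,-50],"rot":[0,0,0]},{"xyz":[-175,-70,-60],"rot":[0,0,0]},{"xyz":[-200,-95,-70],"rot":[0,0,0]},{"xyz":[-215,-115,-75],"rot":[0,0,0]},{"xyz":[-220,-120,-75],"rot":[0,0,0]},{"xyz":[-220,-120,-75],"rot":[0,0,0]},{"xyz":[-220,-120,-75],"rot":[0,0,0]},{"xyz":[-220,-120,-75],"rot":[0,0,0]}]'
python3 - <<'E'
from h import *
cv2.imwrite('pics/t9.png',ctrl.get_image('scene')[:,:,::-1])
E
```

```text
t: 30.77
ee_pos: [485.1, 89.6, 220.9]
orientation: [-2.221, -2.222, 0.0]
ft_force: [-0.7, 1.1, -0.2]
width: 88.1
grasp_force: 0.0
```

View pics/t9.png

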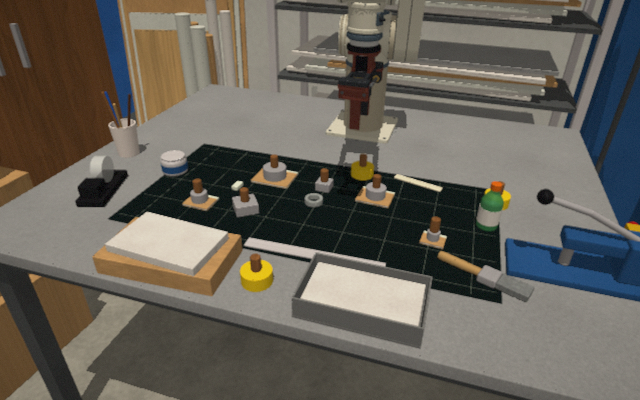

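All four weights stand upright on their booklets (scene: (274,172), (376,190), (198,193), (434,233)). The squares are still at (324,182) and (245,204), and the arm is clear. Handing in.

```bash
python3 -c "
from workcell import ctrl
print(ctrl.close_job())"
```

```text
the job is handed in; nothing more can be done
None
```

The job is handed in after about 31 s of the 104 s limit: in the last pictures all four round weights stand upright and centred on their matching booklets, placed largest to smallest, and both square weights are where they started; the hand-in call returned no verdict.

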